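# Fetch a filter drier from the tip-out bin onto the brazing rest

## Robot

A 6-joint arm with a two-finger parallel gripper is mounted at the origin on the work surface; the furniture and walls round the work are solid. World frame = base frame: x ahead of the robot, y to its left, z up, the work surface at z = 0. Lengths are in m, angles in degrees, forces in N, time in s.
With the tool pointing down it reaches from about 0.25 to 0.725 m from the base axis. Payload 9.7 kg.
Tool frame: the origin (TCP) lies on the centre line of the jaws, within the pads' length; the fingertips stand bot.nose_length ahead of it and the grasp point (between the pads) lies 11 mm behind it (bot.nose_length is the distance from the TCP to the fingertips, in m); z points along the fingers, y is the line along which they close (so a half turn about z gives the same grasp; the last joint's range is limited). The gripper opens to 85 mm and grips with 20 to 120 N. Pads are 22 mm wide; open, the fingers measure 114 mm over their backs; the gripper's body (76 mm by 85 mm) begins 54 mm behind the grasp point. The pads swing forward as they close: fully open they stand 13 mm farther back than shut.
Start: joints at [-71.047, 4.979, 10.078, 95.1, 0, 90], TCP at [0.179, -0.52, 0.239] pointing down, gripper open.
Joint ranges: [-179.16, 179.16], [-48.56, 103.87], [-65.8, 70.77], [-126.05, 130.52], [-82.76, 87.17], [-180, 180]. Speed limits (degrees/s): [127.2, 127.2, 147.25, 180, 180, 180].

## Interface

Orientations are given as [roll, pitch, yaw] about the fixed x, y, z axes, in that order (R = Rz(yaw) Ry(pitch) Rx(roll)).
In Python, from workcell import bot gives the robot as it stands. The module is installed in compiled form; this text tells all that it offers.
- The arm moves only by the shell command python3 -m inch 'ROWS' [OPENING] [FORCE]. ROWS is JSON, a list of rows, each a list of 4 numbers: the shift along the world's x, y, z in cm, then the turn about the world's z in degrees. A call has exactly 8 rows; each row is the pose to reach, as a shift and turn from the pose commanded when the call began; what a row does not reach only later rows make up. A row lasts 1/8 s, in which the tool goes at most 62.5 mm and 10.7 degrees, less where a joint would pass 70% of its speed; a pose out of reach is approached as far as the arm can. A call with a gripper value outside its range is refused whole. OPENING is the finger opening in cm, from 0 to 8.54, set as the call begins (- or left out, the last holds). The fingers move at their own pace and stop on an object; FORCE is the grip in N (left out, the last holds). Time passes only in rows, so rows that repeat a pose let the fingers close, or fill a call up. It gives the time, the measured TCP pose, the force, the opening and the grip force at its end, in the units of the state.
- bot.get_obs(): the state, without advancing time (a new reading comes with each control period).
- bot.camera(name): name is "scene" or "top"; returns a dict with "img" (400x640x3 uint8, red, green, blue), "fovy" (degrees; the focal length in pixels is half the picture's height over the tangent of half this angle, whatever the lens; pixels are square), "cx", "cy" (the principal point, pixels), "R" (3x3) and "t" (3): a world point X has camera coordinates R X + t. Camera axes: x right, y down, z forward; pixel columns grow to the right and rows downward; lengths in m; the calibration is good to about 2 mm. A picture is of the moment at which its call begins. There is no depth.
- bot.job_done(): hands the job in; it is judged then, once.
Trained networks look in a picture, given as the dict that the camera call returned (one of the last four; its "shot" number tells which), for a name from the list of things; names that differ only in an ending like _2 or _b are one class to them, and where a whole thing is asked for, a point or a joint stands for the part that bears it (a point fixed in the world has none). Each returns a list of dicts, best first, with "score" (0 to 1); they miss things now and then, are a little off and sometimes report something else, mostly with a low value. They report only what shows in the picture. A call takes as long as a camera call.
- bot.find_in(thing, picture): "point" ([column, row] in pixels, amid what is visible of it).
- bot.landmark_of(thing, picture): "point" ([column, row] in pixels: a listed point, or the origin of a listed thing).
The state is a dict: "time": time; "q": joint angles; "qd": joint speeds; "joint_efforts": joint torques, N m; "ee_pos": TCP position; "tcp_rot": TCP orientation; "wrist_force": force on the tool from outside, world axes, zero at the start; "torque": the same for the moment, N m; "opening": finger opening in m; "grasp_force": force on a finger pad.
Only numpy, scipy, OpenCV 4.12 (cv2) and the standard library are available. Lean on these libraries where they do the work, as an engineer would, in place of code of your own. Each camera call takes 0.05 s, during which the arm holds its last target. There are 200 camera calls.

## Task

Tip the blue bin fully forward on its pivot by the steel bar on its front, take out the copper filter drier that lies at its back and lay it level in the V saddles of the brazing rest, centred, with its yellow tag block at the red saddle's end. Then tip the bin fully back into its housing, and leave the other things on the bench where they are.

Things in the scene. Friction and masses are not known exactly. Their poses are not given: they have to be found in the camera images.
- station: grey housing of the tip-out bin, fixed, 185 (x) x 242 (y) x 196 mm high. Origin on the bench under the pivot's middle; x to its back, y left, z up. Pivot axis along y at z 30. Side cheeks at y +-115, 8 thick, to z 83, from x 85 back to z 192; roof z 190-196 over x 97-165 with a lip down to z 182 at its front edge; back panel x 162
- bin (a joint): tilt of the blue open bin about its pivot, rad: 0 = upright in the housing (start), 0.60 = fully forward at its stop. Stiff hinge: stays where it is left (0.45 N m friction, 4 to 8 N at the bar). The drier lies under the roof, out of reach, until the bin is tipped fully; then reach in with the fingers leaning forward about as much as the bin
- bin_pivot (a point): middle of the pivot axis, in the bin, turns with it (bin frame, mm; equals station axes at joint 0). Front wall x -4 to 0, to z 90; floor top z 4; back wall x 148-152 and sides (inside y +-104) to z 42, sides rising to the front. Two stop tabs on the floor (x 81-85, y +-40 to +-56, to z 22) keep the drier in the back part; floor between and behind them is free for fingers
- bin_bar (a point): middle of the round steel bar (10 mm thick, 110 long, along y) on two uprights, 45 mm above the edge of the bin's front wall; at bin-frame x -2, z 135 mm. It swings toward the robot and down as the bin tips; its attitude is the bin's
- drier_mid (a point): centre of the copper filter drier: round body 29 mm across, 120 long, ends taper to thin tubes, 160 long over all, 0.08-0.16 kg; x runs along it toward the yellow tag block (28 x 29, 13 long). Starts on the bin floor behind the stop tabs, along the station's y, tag to +y (left), its middle 14.5 mm above the floor; rolls against the tabs when the bin tips
- drier_tag (a point): centre of the drier's yellow tag block, 73.5 mm from the drier's centre along its x
- rest: brazing rest, fixed: dark steel base 80 (x) x 130 (y) x 12 mm with two 90 degree V saddles, 12 thick, centred at y +35 (red) and y -35 (bare aluminium), 58 mm of free finger room between. Origin on the bench under the middle. V bottoms z 40, tips z 63 (x +-23). The drier lies in them along y, centre at x 0, y 0, z 60, tag block toward +y
- flux_tin: bystander: round yellow and grey flux tin, 65 x 65 x 33 mm, origin under its centre
- tape_measure: bystander: yellow tape measure, 33 x 70 x 61 mm, origin under its centre
- thermostat: bystander: grey thermostat control with a black knob, 37 x 50 x 39 mm, origin under its centre
- pliers: bystander: pliers with red grips, 164 x 48 x 14 mm, lying, origin under the centre
- tape_roll_1: bystander: roll of black tape, 63 x 63 x 19 mm, origin under its centre
- tube_cutter: bystander: tube cutter with black knob, 120 x 39 x 20 mm, lying, origin under its centre
- drier: the same drier; origin on its underside below point drier_mid, same axes

How it is judged:
By the outcome, as a careful person would: the job done as asked, in the order asked, and still so for the second after the job is handed in, with the robot touching nothing.
It also fails if it takes over 64 s, if anything falls off the work surface, if the arm or the gripper's body presses on something with over 40 N, if the wrist force passes 120 N, or if a joint passes its speed limit or range.

## Working session

There is one attempt and no reset: what is moved stays moved. The work goes in short steps, Python scripts to look and compute and a shell command to move; the robot and the scene stay as the last step left them, time stands still between calls to the robot, and variables do not carry over. Pictures are saved under pics/ and viewed, at most 10 in all, crops included, and the job is handed in when it is done.

```bash
mkdir -p pics
cat > h.py <<'E'
from workcell import bot
import numpy as np, cv2
def K(c):
    f=c["img"].shape[0]/2/np.tan(np.radians(c["fovy"])/2); return f
def ray(c,p):
    f=K(c); d=np.array([(p[0]-c["cx"])/f,(p[1]-c["cy"])/f,1.])
    R=np.array(c["R"]); return -R.T@np.array(c["t"]), R.T@d
def atz(c,p,z):
    o,d=ray(c,p); return o+d*(z-o[2])/d[2]
def tri(obs):
    A=np.zeros((3,3));b=np.zeros(3)
    for c,p in obs:
        o,d=ray(c,p); d=d/np.linalg.norm(d); M=np.eye(3)-np.outer(d,d); A+=M;b+=M@o
    X=np.linalg.solve(A,b)
    return X,[np.linalg.norm(proj(c,X)-p) for c,p in obs]
def proj(c,X):
    v=np.array(c["R"])@X+np.array(c["t"]); f=K(c); return np.array([c["cx"]+f*v[0]/v[2],c["cy"]+f*v[1]/v[2]])
def shot(n,save=None):
    c=bot.camera(n)
    if save: cv2.imwrite("pics/"+save,c["img"][:,:,::-1])
    return c
E
cat > a.py <<'E'
from h import *
np.set_printoptions(precision=4,suppress=True)
o=bot.get_obs(); print(o["ee_pos"],o["tcp_rot"],o["opening"],bot.nose_length, o["time"])
cs=shot("scene","s0.png"); ct=shot("top","t0.png")
cv2.imwrite("pics/both0.png",cv2.resize(np.vstack([cs["img"],ct["img"]]),(480,600))[:,:,::-1])
for n,c in(("s",cs),("t",ct)): print(n,"cam at",ray(c,[320,200]))
for th in ["bin_pivot","bin_bar","drier_mid","drier_tag","station","rest","flux_tin","tape_measure","thermostat","pliers","tape_roll_1","tube_cutter"]:
    L=[]
    for c in(cs,ct):
        r=bot.landmark_of(th,c); L.append((c,r[0]["point"],r[0]["score"]) if r else None)
    s=th+" "
    for l in L:
        if l: s+=f"{np.round(l[1],1)} {l[2]:.2f} z0:{np.round(atz(l[0],l[1],0),3)} "
    if all(L): X,e=tri([(l[0],l[1]) for l in L]); s+=f"TRI {np.round(X,4)} err {np.round(e,1)}"
    print(s)
E
python3 a.py
```

```text
[ 0.1786 -0.52    0.2386] [-179.9209    0.0007   18.9547] 0.08502355129923861 0.008 0.0
s cam at (array([-0.4857,  0.7308,  0.7028]), array([ 0.7019, -0.5797, -0.414 ]))
t cam at (array([ 0.409 , -0.0808,  1.1644]), array([ 0.0802, -0.0012, -0.9969]))
bin_pivot [356.3 211.8] 0.56 z0:[ 0.541 -0.291  0.   ] [373.2 209.5] 0.86 z0:[ 0.477 -0.252  0.   ] TRI [ 0.4802 -0.2408  0.0388] err [2.3 2.6]
bin_bar [355.7 179.8] 0.95 z0:[ 0.772 -0.508  0.   ] [378.9 206.3] 0.89 z0:[ 0.488 -0.27   0.   ] TRI [ 0.4836 -0.2375  0.1581] err [2.9 3.5]
drier_mid [369.8 170.1] 0.91 z0:[ 0.603 -0.239  0.   ] 
drier_tag [323.  202.9] 0.45 z0:[ 0.678 -0.245  0.   ] [348.5 169.1] 0.92 z0:[ 0.605 -0.171  0.   ] TRI [ 0.5934 -0.1696  0.0527] err [1.  1.2]
station [358.8 221.8] 0.59 z0:[ 0.478 -0.242  0.   ] [369.3 211.1] 0.92 z0:[ 0.472 -0.24   0.   ] TRI [ 0.4725 -0.2385  0.0034] err [0.5 0.5]
rest [235.5 267.1] 0.58 z0:[0.497 0.236 0.   ] [224.4 199.8] 0.60 z0:[0.495 0.224 0.   ] TRI [ 0.4982  0.2298 -0.0047] err [1.9 1.7]
flux_tin [269.3 226.6] 0.61 z0:[0.645 0.022 0.   ] [292.8 158.2] 0.72 z0:[0.635 0.009 0.   ] TRI [ 0.6405  0.0155 -0.0015] err [2.3 2.4]
tape_measure [283.2 235. ] 0.67 z0:[0.567 0.019 0.   ] [287.9 180.3] 0.61 z0:[0.563 0.023 0.   ] TRI [0.5625 0.0219 0.003 ] err [0.1 0.1]
thermostat [306.2 247.4] 0.52 z0:[0.456 0.008 0.   ] [187.3 245. ] 0.50 z0:[0.347 0.335 0.   ] TRI [0.3047 0.2171 0.1679] err [30.9 28.4]
pliers [404.1 225.8] 0.39 z0:[ 0.359 -0.342  0.   ] [401.2 254. ] 0.84 z0:[ 0.339 -0.343  0.   ] TRI [ 0.3447 -0.336   0.0088] err [2.2 2.4]
tape_roll_1 [442.8 155.5] 0.72 z0:[ 0.657 -0.473  0.   ] 
tube_cutter [234.4 305.7] 0.68 z0:[0.343 0.326 0.   ] [188.6 243.2] 0.63 z0:[0.353 0.332 0.   ] TRI [ 0.3501  0.3281 -0.0026] err [2.  1.6]
```

View pics/s0.png

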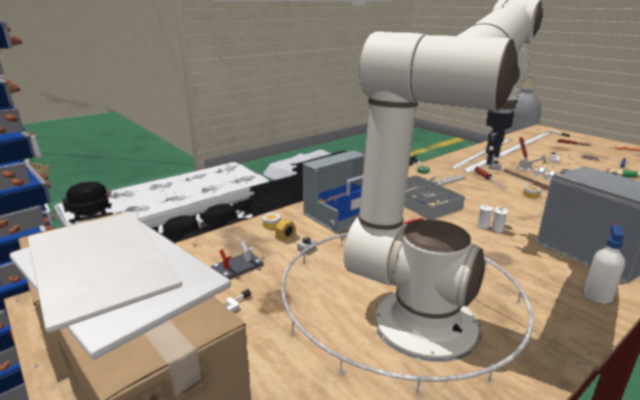

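View pics/t0.png

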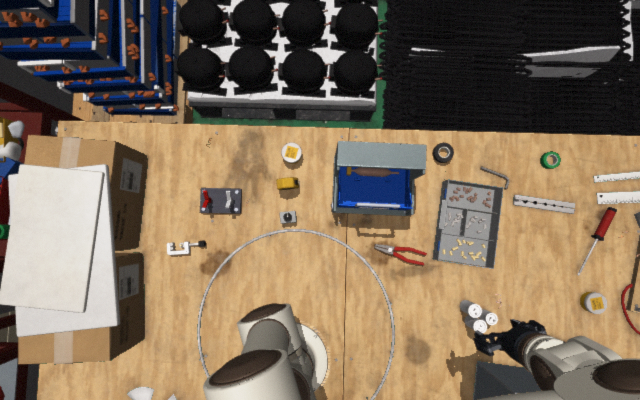

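The scene view shows the blue bin upright in its grey housing, with the bar near (355,180). The rest is near (238,262). In the top view the bar runs from (338,208) to (410,212), so the station yaw is about -3°, and the rest is at (221,200). I'm starting the approach and turning the jaws so they close along the station's x. On the way I'll check how the arm behaves at the edge of its reach.

```bash
python3 -m inch '[[5,0,0,8.5],[10,0,0,17],[15,0,0,25.5],[20,0,0,34],[25,0,0,42.5],[30,0,0,51],[35,0,0,59.5],[40,0,0,68]]'; python3 -m inch '[[0,0,0,0],[0,0,0,0],[0,0,0,0],[0,0,0,0],[0,0,0,0],[0,0,0,0],[0,0,0,0],[0,0,0,0]]'; python3 -c "
from h import *
o=bot.get_obs(); print(o['q'],o['ee_pos'],o['tcp_rot'])"
```

```text
time: 2.3
ee_pos: [0.5728, -0.5204, 0.2399]
tcp_rot: [180.0, 0.0, 85.9]
wrist_force: [0.4, -2.0, 1.2]
opening: 0.0853
grasp_force: 0.0
time: 3.3
ee_pos: [0.5711, -0.521, 0.2399]
tcp_rot: [-180.0, -0.0, 85.6]
wrist_force: [0.2, 0.5, -0.7]
opening: 0.0851
grasp_force: 0.0
[-4.23717508e+01  4.42607279e+01  6.29425743e+01  1.08686464e+02
  4.19166401e-04  5.20518295e+01] [ 0.5711332  -0.52099738  0.23993982] [-1.79996616e+02 -3.17016756e-03  8.55764196e+01]
```

Out-of-reach targets leave the tool vertical, so I can't lean the fingers and will have to work with vertical ones. I'll take a closer look at the station to get its yaw and the bar.

Run:
```python
from h import *
c=shot("top")
im=c["img"][130:225,325:435]; cv2.imwrite("pics/c1.png",cv2.resize(im,None,fx=6,fy=6,interpolation=cv2.INTER_CUBIC)[:,:,::-1])
for th in ["bin_bar","station","bin_pivot","drier_mid","drier_tag","rest"]:
    r=bot.landmark_of(th,c); print(th,[(np.round(q["point"],1),round(q["score"],2)) for q in r[:2]])
    if r: print(np.round(atz(c,r[0]["point"],{"bin_bar":.165,"station":0,"bin_pivot":.03,"drier_mid":.0485,"drier_tag":.0485,"rest":0}[th]),4))
```

```text
bin_bar [(array([377. , 202.4]), 0.89)]
[ 0.4872 -0.2382  0.165 ]
station [(array([370.7, 212. ]), 0.68)]
[ 0.4689 -0.2447  0.    ]
bin_pivot [(array([373.2, 209.4]), 0.85)]
[ 0.4756 -0.248   0.03  ]
drier_mid [(array([370.8, 170.5]), 0.7)]
[ 0.5941 -0.2358  0.0485]
drier_tag [(array([345.8, 169.5]), 0.55)]
[ 0.5951 -0.1589  0.0485]
rest [(array([222.8, 203.4]), 0.9)]
[0.483  0.2285 0.    ]
```

View pics/c1.png

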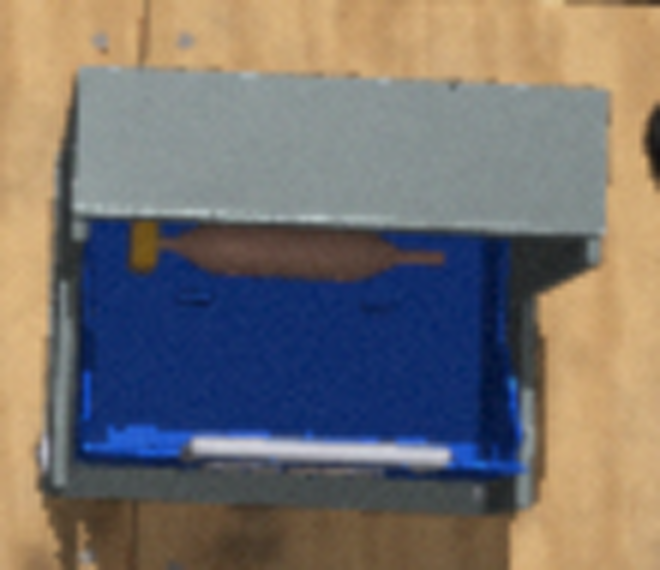

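Run:
```python
from h import *
c=shot("top")
def P(u,v,z): return atz(c,[325+(u+.5)/6-.5,130+(v+.5)/6-.5],z)
def show(n,a,b):
    d=b-a; print(n,np.round(a,4),np.round(b,4),"mid",np.round((a+b)/2,4),"len",round(np.linalg.norm(d),4),"yaw",round(np.degrees(np.arctan2(-d[0],d[1])),2))
show("bar",P(450,457,.168),P(190,446,.168))
show("roof",P(603,236,.196),P(72,215,.196))
show("roofback",P(608,90,.196),P(80,67,.196))
show("drier",P(443,259,.0485),P(131,246,.0485))
```

```text
bar [ 0.4795 -0.2993  0.168 ] [ 0.4812 -0.1812  0.168 ] mid [ 0.4804 -0.2403  0.168 ] len 0.1181 yaw -0.81
roof [ 0.5779 -0.3597  0.196 ] [ 0.5809 -0.1237  0.196 ] mid [ 0.5794 -0.2417  0.196 ] len 0.2361 yaw -0.72
roofback [ 0.6437 -0.3614  0.196 ] [ 0.6478 -0.1256  0.196 ] mid [ 0.6458 -0.2435  0.196 ] len 0.2358 yaw -1.0
drier [ 0.5895 -0.3206  0.0485] [ 0.5918 -0.1609  0.0485] mid [ 0.5907 -0.2407  0.0485] len 0.1598 yaw -0.84
```

```bash
python3 -m inch '[[-1.5,4.7,0,0.6],[-3,9.4,0,1.2],[-4.6,14.1,0,1.8],[-6.1,18.8,0,2.4],[-7.6,23.5,0,3],[-9.1,28.1,0,3.5],[-9.1,28.1,-1,3.5],[-9.1,28.1,-4,3.5]]' 5 30
```

```text
time: 4.7
ee_pos: [0.4809, -0.2402, 0.2012]
tcp_rot: [179.8, 0.1, 89.1]
wrist_force: [1.0, -0.4, -1.1]
opening: 0.0501
grasp_force: 0.0
```

```bash
python3 -m inch '[[0,0,-1.5,0],[0,0,-3,0],[0,0,-4.6,0],[0,0,-4.6,0],[0,0,-4.6,0],[0,0,-4.6,0],[0,0,-4.6,0],[0,0,-4.6,0]]'; python3 -c "
from h import *
c=shot('top'); s=shot('scene')
a=cv2.resize(c['img'][120:235,310:450],(700,575)); cv2.imwrite('pics/c2.png',a[:,:,::-1])"
```

```text
time: 5.7
ee_pos: [0.4802, -0.24, 0.1543]
tcp_rot: [180.0, 0.0, 89.1]
wrist_force: [0.7, -0.2, 1.1]
opening: 0.0502
grasp_force: 0.0
```

View pics/c2.png

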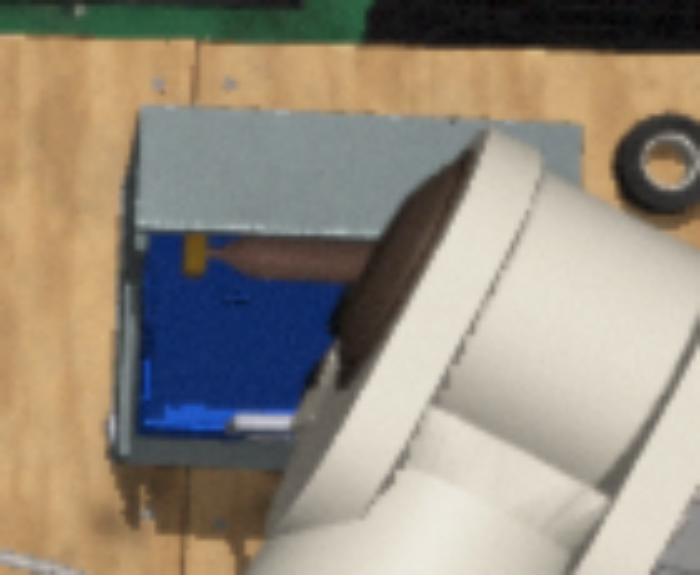

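The arm is now over the station and the jaws straddle the bar, whose left end shows at about (265,422). Next I close and pull the bar along its arc.

```bash
python3 -m inch '[[0,0,0,0],[0,0,0,0],[0,0,0,0],[0,0,0,0],[0,0,0,0],[-0.7,0,-0.02,0],[-1.35,0.02,-0.09,0],[-2,0.03,-0.2,0]]' 0 30
```

```text
time: 6.8
ee_pos: [0.4613, -0.2397, 0.1528]
tcp_rot: [179.8, 0.0, 89.1]
wrist_force: [7.9, 0.5, 2.0]
opening: 0.0086
grasp_force: 29.4
```

```bash
python3 -m inch '[[-0.68,0,-0.11,0],[-1.98,0.02,-0.46,0],[-3.24,0.03,-0.95,0],[-4.45,0.05,-1.55,0],[-5.1,0.05,-1.95,0],[-5.6,0.06,-2.3,0],[-5.75,0.06,-2.41,0],[-5.75,0.06,-2.41,0]]'
```

```text
time: 7.8
ee_pos: [0.4046, -0.2389, 0.1295]
tcp_rot: [179.7, -0.0, 89.1]
wrist_force: [9.6, 4.3, 8.4]
opening: 0.009
grasp_force: 30.7
```

```bash
python3 -m inch '[[-0.1,0,-0.07,0],[-0.2,0,-0.14,0],[-0.3,0,-0.21,0],[-0.3,0,-0.21,0],[-0.3,0,-0.21,0],[-0.3,0,-0.21,0],[-0.3,0,-0.21,0],[-0.3,0,-0.21,0]]'
```

```text
time: 8.8
ee_pos: [0.4045, -0.2391, 0.1295]
tcp_rot: [179.3, 0.0, 89.2]
wrist_force: [20.1, 8.4, 14.7]
opening: 0.0089
grasp_force: 31.6
```

The bin is at its stop, with the bar at x 0.4045 as the geometry predicts. I'll release it, move clear to the left and look.

```bash
python3 -m inch '[[0.3,0,0.21,0],[0.3,0,0.21,0],[0.3,0,2,0],[0.3,0,6,0],[0.3,3,10,0],[0.3,8,12,0],[0.3,14,12,0],[0.3,19,12,0]]' 5
python3 - <<'E'
from h import *
c=shot("top"); s=shot("scene")
a=cv2.resize(c["img"][130:225,325:435],None,fx=5,fy=5,interpolation=cv2.INTER_CUBIC)
b=cv2.resize(s["img"][140:240,290:400],None,fx=5,fy=5,interpolation=cv2.INTER_CUBIC)
cv2.imwrite("pics/c3.png",a[:,:,::-1]);cv2.imwrite("pics/c3s.png",b[:,:,::-1])
E
```

```text
time: 9.8
ee_pos: [0.4022, -0.0476, 0.2471]
tcp_rot: [179.9, 0.0, 89.0]
wrist_force: [1.6, 0.3, -0.0]
opening: 0.0499
grasp_force: 0.0
```

View pics/c3.png

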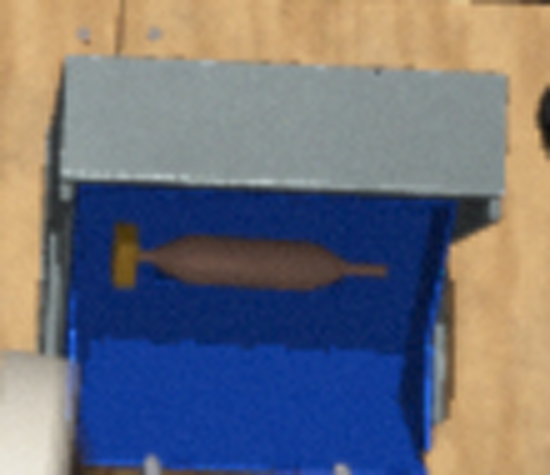

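The bin is fully forward. The drier lies against the tabs, with its tag at (125,256) and its bare tube end at (386,270) in the crop. With vertical fingers the roof lip leaves no room to grip the body across. The tag block can be gripped end to end, along the drier's axis, from in front of the tube. I'll measure that and the rest.

Run:
```python
from h import *
c=shot("top"); f=5
def P(u,v,z): return atz(c,[325+(u+.5)/f-.5,130+(v+.5)/f-.5],z)
ox,oy,yw=.4824,-.2405,np.radians(-.85)
def S(X): d=X[:2]-[ox,oy]; return np.round(1000*np.array([d[0]*np.cos(yw)+d[1]*np.sin(yw),-d[0]*np.sin(yw)+d[1]*np.cos(yw)]),1)
for n,u,v in [("tag out",113,256),("tag in",137,256),("right end",386,270),("tag top",125,222),("tag bot",125,290),("cyl L",185,262),("cyl R",315,262),("cyl top",250,237),("cyl bot",250,289)]:
    print(n,S(P(u,v,.1015)))
im=c["img"][170:235,180:265]; cv2.imwrite("pics/r1.png",cv2.resize(im,None,fx=8,fy=8,interpolation=cv2.INTER_CUBIC)[:,:,::-1])
```

```text
tag out [69.5 81.5]
tag in [70.1 67.5]
right end [ 68. -78.]
tag top [89.8 75.2]
tag bot [49.8 73.7]
cyl L [67.7 39.3]
cyl R [ 70.9 -36.5]
cyl top [84.   1.9]
cyl bot [53.5  0.9]
```

View pics/r1.png

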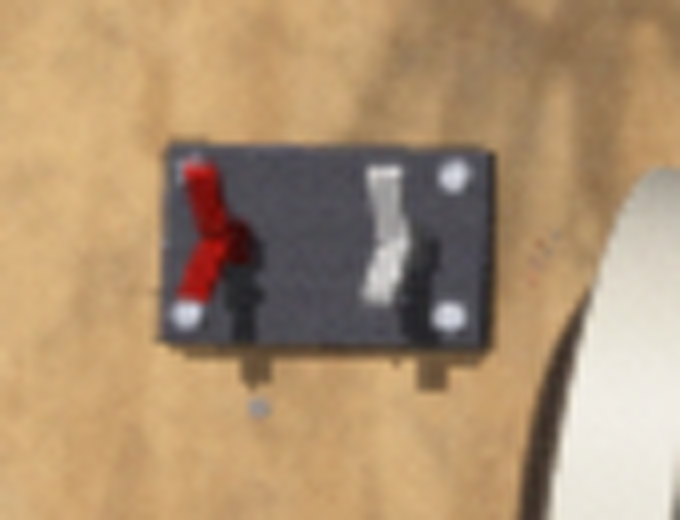

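View pics/c3s.png

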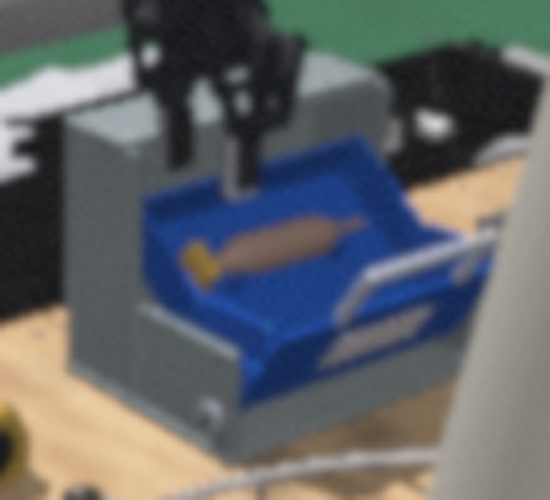

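Run:
```python
from h import *
s=shot("scene"); c=shot("top"); o=bot.get_obs(); e=np.array(o["ee_pos"]); print(e,o["q"])
for dx in (-.032,.032):
  for dz in (0,-.008,-.013,-.021): 
    p=proj(s,e+[dx,0,dz]); print(dx,dz,np.round((p-[290,140])*5,0))
def P(u,v,z): return atz(c,[180+(u+.5)/8-.5,170+(v+.5)/8-.5],z)
A=[P(165,145,.012),P(493,150,.012),P(490,350,.012),P(160,345,.012)]
for a in A: print(np.round(a,4))
print("centre",np.mean(A,0))
r=P(218,243,.04);b=P(390,243,.04);print("V",r,b,(r+b)/2,"yaw",np.degrees(np.arctan2(-(r-b)[0],(r-b)[1])))
for u,v in [(200,168),(190,300),(385,172),(376,300)]: print("tip",P(u,v,.063))
```

```text
[ 0.40255731 -0.04937474  0.24641978] [-6.97766173e+00 -1.44423979e+01 -7.23598081e+00  9.71824293e+01
 -2.18088100e-02  8.39093720e+01]
-0.032 0 [249. 189.]
-0.032 -0.008 [249. 202.]
-0.032 -0.013 [249. 210.]
-0.032 -0.021 [249. 223.]
0.032 0 [177. 158.]
0.032 -0.008 [177. 170.]
0.032 -0.013 [177. 178.]
0.032 -0.021 [177. 191.]
[0.5302 0.2996 0.012 ]
[0.5319 0.169  0.012 ]
[0.4524 0.1668 0.012 ]
[0.4507 0.2976 0.012 ]
centre [0.4913043  0.23327942 0.012     ]
V [0.48976896 0.26793285 0.04      ] [0.49164509 0.2012922  0.04      ] [0.49070702 0.23461252 0.04      ] yaw 1.6126150151308825
tip [0.5164529  0.26905017 0.063     ]
tip [0.46620193 0.2703562  0.063     ]
tip [0.51689413 0.19864105 0.063     ]
tip [0.46819872 0.19985121 0.063     ]
```

The tips stand about 6 to 8 mm below the TCP, as expected. The rest's red saddle is on the left at (215,243) and its centre is about (0.491, 0.234), yaw 1.1°. The tag lies square with the bin. I'm going over the tag, with the jaws turned to close along the drier.

```bash
python3 -m inch '[[1.5,-1.5,0,10],[3.5,-3.5,0,20],[5.5,-5.5,0,30],[7.5,-7.5,0,40],[9.5,-9.5,0,50],[11.5,-11.5,0,60],[12.7,-12.6,0,70],[12.7,-12.6,0,80]]' 3.2; python3 -m inch '[[0,0,0,10],[0,0,-3,10],[0,0,-7,10],[0,0,-10,10],[0,0,-11.5,10],[0,0,-12.6,10],[0,0,-12.6,10],[0,0,-12.6,10]]'
```

```text
time: 11.05
ee_pos: [0.5296, -0.1779, 0.245]
tcp_rot: [-180.0, -0.1, 169.2]
wrist_force: [-0.6, -0.3, 0.2]
opening: 0.0321
grasp_force: 0.0
time: 12.05
ee_pos: [0.5301, -0.1753, 0.1209]
tcp_rot: [-180.0, 0.1, 179.1]
wrist_force: [0.3, 0.2, 0.1]
opening: 0.0323
grasp_force: 0.0
```

```bash
python3 -m inch '[[0,0,-0.5,0],[0,0,-1,0],[0,0,-1.4,0],[0,0,-1.4,0],[0,0,-1.4,0],[0,0,-1.4,0],[0,0,-1.4,0],[0,0,-1.4,0]]'
python3 - <<'E'
from h import *
s=shot("scene")
b=cv2.resize(s["img"][140:240,290:400],None,fx=5,fy=5,interpolation=cv2.INTER_CUBIC)
cv2.imwrite("pics/c4s.png",b[:,:,::-1])
E
```

```text
time: 13.05
ee_pos: [0.5296, -0.1751, 0.1059]
tcp_rot: [-180.0, 0.0, 179.1]
wrist_force: [-0.4, -1.1, -0.4]
opening: 0.0319
grasp_force: 0.0
```

View pics/c4s.png

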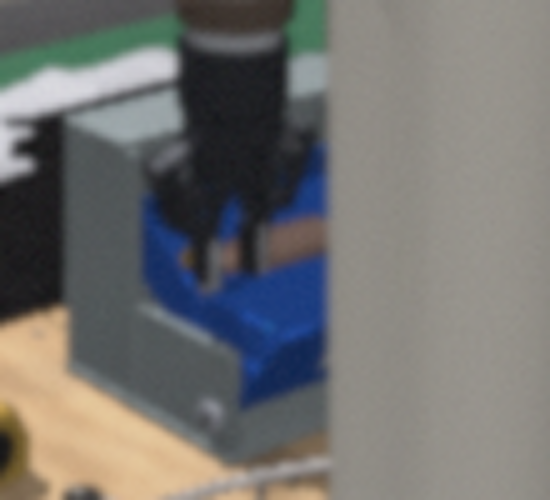

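The fingers stand in front of the tag end, the outer finger at (210,265) and the inner at (255,250). Nothing is touching. I'm closing gently so the outer finger slides the drier inward.

```bash
python3 -m inch '[[0,0,0,0],[0,0,0,0],[0,0,0,0],[0,0,0,0],[0,0,0,0],[0,0,0,0],[0,0,0,0],[0,0,0,0]]' 0.8 20
```

```text
time: 14.1
ee_pos: [0.5296, -0.1751, 0.1058]
tcp_rot: [180.0, -0.0, 179.1]
wrist_force: [-2.3, 1.6, 1.4]
opening: 0.0114
grasp_force: 19.6
```

```bash
python3 -m inch '[[0,0,0,0],[0,0,0,0],[0,0,0,0],[0.2,0,0,0],[0.4,0,0,0],[0.6,0,0,0],[0.6,0,0,0],[0.6,0,0,0]]' 1.8 80; python3 -m inch '[[0,0,0,0],[0,0,0,0],[0,0,0,0],[0,0,0,0],[0,0,0,0],[0,0,0,0],[0,0,0.1,0],[0,0,0.2,0]]' 0.6 80
```

```text
time: 15.1
ee_pos: [0.5356, -0.1751, 0.1058]
tcp_rot: [-180.0, -0.0, 179.1]
wrist_force: [0.4, -0.2, 0.4]
opening: 0.0178
grasp_force: 0.0
time: 16.1
ee_pos: [0.5355, -0.1751, 0.1075]
tcp_rot: [180.0, -0.0, 179.1]
wrist_force: [3.9, 0.0, 0.1]
opening: 0.0103
grasp_force: 77.9
```

```bash
python3 -m inch '[[-0.1,0,0.3,0],[-0.3,0,0.7,0],[-0.5,0,1.2,0],[-0.8,0,1.8,0],[-1.1,0,2.4,0],[-1.4,0,3,0],[-1.4,0,3,0],[-1.4,0,3,0]]'
python3 - <<'E'
from h import *
print(bot.get_obs()["torque"])
s=shot("scene");t=shot("top")
b=cv2.resize(s["img"][140:240,290:400],None,fx=4,fy=4,interpolation=cv2.INTER_CUBIC)
a=cv2.resize(t["img"][130:230,325:435],None,fx=4,fy=4,interpolation=cv2.INTER_CUBIC)
cv2.imwrite("pics/c5.png",np.hstack([b,a])[:,:800,::-1])
E
```

```text
time: 17.1
ee_pos: [0.5216, -0.1751, 0.1377]
tcp_rot: [-180.0, -0.0, 179.1]
wrist_force: [0.3, 0.2, -1.8]
opening: 0.0101
grasp_force: 77.8
[0.06785673 0.04647747 0.01492286]
```

View pics/c5.png

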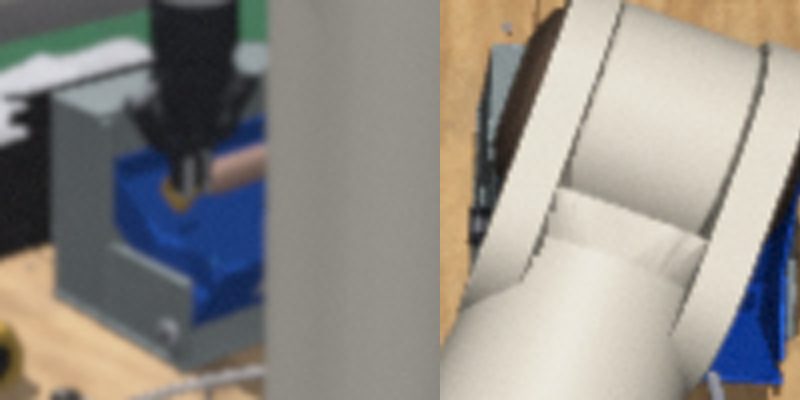

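The drier is out of the bin and held by its tag between the fingers, and the left half of the picture shows it hanging level. Now I'm raising it and carrying it over to the rest.

```bash
python3 -m inch '[[-0.5,0,4,0],[-1,0,8,0],[-1.5,3,8.3,0],[-2,8,8.3,0],[-2.5,13,8.3,0],[-3,18,8.3,0.5],[-3.5,23,8.3,1],[-4,28,8.3,1]]'; python3 -m inch '[[-0.3,5,0,0.2],[-0.6,10,-1,0.5],[-0.9,14,-3,0.7],[-1.1,17.5,-5,1],[-1.1,19.5,-6,1],[-1.1,20.2,-7,1],[-1.1,20.2,-7,1],[-1.1,20.2,-7,1]]'
python3 - <<'E'
from h import *
o=bot.get_obs(); print(o["ee_pos"],o["tcp_rot"])
s=shot("scene");t=shot("top")
for th in ["drier_mid","drier_tag","rest","drier"]:
  for n,c in(("s",s),("t",t)):
    r=bot.landmark_of(th,c); print(th,n,[(np.round(q["point"],1),round(q["score"],2)) for q in r[:1]], r and np.round(atz(c,r[0]["point"],0 if th=="rest" else .145),4))
a=cv2.resize(t["img"][150:240,170:270],None,fx=4,fy=4,interpolation=cv2.INTER_CUBIC)
b=cv2.resize(s["img"][200:290,190:290],None,fx=4,fy=4,interpolation=cv2.INTER_CUBIC)
cv2.imwrite("pics/d1.png",np.hstack([b,a])[:,:,::-1])
E
```

```text
time: 18.2
ee_pos: [0.4813, 0.1065, 0.2207]
tcp_rot: [180.0, 0.0, -179.9]
wrist_force: [1.1, -0.2, -1.5]
opening: 0.01
grasp_force: 78.3
time: 19.2
ee_pos: [0.4711, 0.3061, 0.1516]
tcp_rot: [180.0, 0.0, -179.0]
wrist_force: [0.6, -0.5, -2.2]
opening: 0.0097
grasp_force: 78.3
[0.47105661 0.30610083 0.15157892] [ 1.79984910e+02  4.40938075e-02 -1.78985649e+02]
drier_mid s [(array([232. , 221.4]), 0.86)] [0.5028 0.2317 0.145 ]
drier_mid t [(array([206.2, 198.7]), 0.95)] [0.4857 0.2373 0.145 ]
drier_tag s [(array([211.3, 234. ]), 0.94)] [0.4729 0.3097 0.145 ]
drier_tag t [(array([181.2, 196.9]), 0.92)] [0.4887 0.3079 0.145 ]
rest s [(array([233.9, 269. ]), 0.79)] [0.4908 0.2449 0.    ]
rest t [(array([220.9, 200.3]), 0.77)] [0.4928 0.2351 0.    ]
drier s [(array([234.1, 224.7]), 0.7)] [0.4817 0.2369 0.145 ]
drier t [(array([207.6, 195.4]), 0.66)] [0.4951 0.2338 0.145 ]
```

```bash
python3 -m inch '[[0,0,-2,0],[0,0,-4,0],[0,0,-5.5,0],[0,0,-6.5,0],[0,0,-7,0],[0,0,-7.5,0],[0,0,-7.5,0],[0,0,-7.5,0]]'
python3 - <<'E'
from h import *
o=bot.get_obs(); print(o["ee_pos"],o["torque"])
s=shot("scene");t=shot("top")
for th in ["drier_mid","drier_tag"]:
    r=[bot.landmark_of(th,c)[0]["point"] for c in (s,t)]; print(th,tri([(s,r[0]),(t,r[1])]),atz(t,r[1],.072))
a=cv2.resize(t["img"][160:240,165:255],None,fx=4.4,fy=4.4,interpolation=cv2.INTER_CUBIC)
b=cv2.resize(s["img"][210:290,190:280],None,fx=4.4,fy=4.4,interpolation=cv2.INTER_CUBIC)
cv2.imwrite("pics/d2.png",np.hstack([b,a])[:,:,::-1])
E
```

```text
time: 20.7
ee_pos: [0.4708, 0.307, 0.0762]
tcp_rot: [180.0, 0.0, -178.9]
wrist_force: [0.7, -0.0, -0.8]
opening: 0.0104
grasp_force: 78.3
[0.4707898  0.30701473 0.07624845] [0.05188641 0.00978016 0.04848792]
drier_mid (array([0.4876146 , 0.23488472, 0.07265837]), [np.float64(0.15514984058873713), np.float64(0.1477561857477939)]) [0.48791685 0.23544531 0.072     ]
drier_tag (array([0.49137881, 0.30775758, 0.06205884]), [np.float64(1.248309675746464), np.float64(1.1521889915594414)]) [0.49253873 0.30721081 0.072     ]
```

View pics/d2.png

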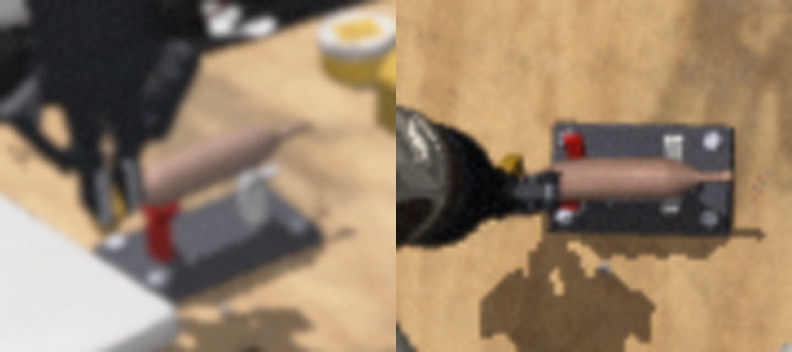

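The drier is level above the rest. In the top half it runs from the tag at (510,165) to the bare end at (733,176), and the bare saddle's tips are at (673,140) and (673,210). I'll compute the remaining offsets.

Run:
```python
from h import *
c=shot("top")
def P(u,v,z): return np.round(atz(c,[165+(u-396+.5)/4.4-.5,160+(v+.5)/4.4-.5],z),4)
print("bare end",P(733,176,.072)); print("axis",P(620,178,.072),P(690,178,.072))
print("cyl top/bot edge at u=620",P(620,156,.072),P(620,200,.072))
print("base corners",P(553,123,.012),P(735,126,.012),P(733,237,.012))
print("bare saddle tips",P(673,137,.063),P(673,213,.063),"red",P(571,133,.063),P(568,216,.063))
```

```text
bare end [0.4914 0.1545 0.072 ]
axis [0.4878 0.2318 0.072 ] [0.4892 0.1839 0.072 ]
cyl top/bot edge at u=620 [0.5029 0.2325 0.072 ] [0.4728 0.231  0.072 ]
base corners [0.5306 0.2993 0.012 ] [0.5321 0.1675 0.012 ] [0.452  0.1656 0.012 ]
bare saddle tips [0.5178 0.199  0.063 ] [0.4654 0.1967 0.063 ] red [0.5186 0.2697 0.063 ] [0.4613 0.2689 0.063 ]
```

```bash
python3 -m inch '[[0.25,-0.08,0,0],[0.25,-0.08,-0.2,0],[0.25,-0.08,-0.4,0],[0.25,-0.08,-0.6,0],[0.25,-0.08,-0.8,0],[0.25,-0.08,-1,0],[0.25,-0.08,-1,0],[0.25,-0.08,-1,0]]'
```

```text
time: 22.05
ee_pos: [0.4752, 0.3066, 0.068]
tcp_rot: [179.9, 0.3, -178.9]
wrist_force: [5.8, -0.2, 10.4]
opening: 0.0104
grasp_force: 80.5
```

```bash
python3 -m inch '[[0.15,0,0.1,0],[0.3,0,0.1,0],[0.4,0,0.1,0],[0.4,0,0.1,0],[0.4,0,0,0],[0.4,0,-0.1,0],[0.4,0,-0.1,0],[0.4,0,-0.1,0]]'
```

```text
time: 23.05
ee_pos: [0.4776, 0.3065, 0.0661]
tcp_rot: [179.9, 0.1, -178.9]
wrist_force: [0.0, 1.1, 11.5]
opening: 0.0098
grasp_force: 80.7
```

```bash
python3 -m inch '[[0,0,0.1,0],[0,0,0.1,0],[0,0,0.1,0],[0,0,0.1,0],[0,0,0.1,0],[0,0,0.1,0],[0,0,0.1,0],[0,0,0.1,0]]' 2.4 20; python3 -m inch '[[0,0,1.5,0],[0,0,4,0],[0,0,8,0],[0,0,12,0],[-3,0,14,0],[-7,0,14,0],[-11,0,14,0],[-15,0,14,0]]'
python3 - <<'E'
from h import *
o=bot.get_obs(); print(o["ee_pos"])
s=shot("scene");t=shot("top")
for th,z in [("drier_mid",.06),("drier_tag",.06),("rest",0)]:
    r=[bot.landmark_of(th,c) for c in (s,t)]; r=[q[0]["point"] for q in r]; X,e=tri([(s,r[0]),(t,r[1])]); print(th,np.round(X,4),np.round(e,1),np.round(atz(t,r[1],z),4))
hsv=cv2.cvtColor(t["img"],cv2.COLOR_RGB2HSV); sub=t["img"][180:225,170:250].astype(int)
np.save("sub.npy",sub)
# copper mask: compare with wood and red by hue/sat
h=hsv[180:225,170:250]
for r in range(12,30): print(r+180,[int(h[r,c,0]) for c in range(10,76,5)],[int(h[r,c,1]) for c in range(10,76,5)])
E
```

```text
time: 24.05
ee_pos: [0.4771, 0.3061, 0.0659]
tcp_rot: [180.0, 0.0, -178.9]
wrist_force: [-0.8, -0.5, -1.6]
opening: 0.0239
grasp_force: 0.0
time: 25.05
ee_pos: [0.326, 0.306, 0.207]
tcp_rot: [179.9, 0.1, -178.9]
wrist_force: [-0.6, -0.0, 0.3]
opening: 0.0242
grasp_force: 0.0
[0.32595737 0.30596426 0.20704149]
drier_mid [0.5044 0.2355 0.0567] [0.7 0.6] [0.503  0.2329 0.06  ]
drier_tag [0.4928 0.3087 0.0585] [0.8 0.7] [0.4938 0.31   0.06  ]Traceback (most recent call last):
  File "<stdin>", line 5, in <module>
IndexError: list index out of range
```

Run:
```python
from h import *
t=shot("top"); s=shot("scene")
def asc(c,r0,r1,c0,c1):
    h=cv2.cvtColor(c["img"],cv2.COLOR_RGB2HSV).astype(int)
    for r in range(r0,r1):
        L=""
        for x in range(c0,c1):
            H,S,V=h[r,x]
            L+= "." if (13<=H<=20 and 60<S<170 and V>130) else "Y" if (18<=H<=32 and S>150 and V>100) else "R" if ((H<5 or H>174) and S>140 and V>80) else "c" if ((H<=12 or H>172) and S>40 and V>70) else "#" if V<110 and S<90 else "w" if S<50 and V>140 else " "
        print(r,L)
print("cols 172-248"); asc(t,185,217,172,248)
print("scene cols 190-270"); asc(s,225,290,195,275)
```

```text
cols 172-248
185 ............................................................................
186 ............................................................................
187 ............................................................................
188 .............................c#########  ### #c c ccccccc# ...  #   ........
189 .............................##  ####################################c......
190 .............................# cccc###################    ##### ww ###......
191 .............................# RRRRc##################wwww ####wwww###......
192 .............................# RRRRc##################wwww#####www ###......
193 ...................YYYY......##cRRRc##################wwww##### ww####......
194 ..................YYYY ..... ##cccccccccccccccc####### www############......
195 ..................YYYY .....ccccccccccccccccccccccccccccccc###########......
196 .................YYYY   ....cccccccccccccccccccccccccccccccc##########......
197 .................YYYY   ..cccccccccccccccccccccccccccccccccccc########......
198 ..................YYY  ccccccc
[... 6348 characters left out ...]
....................
282 wwwwwwwwwwwwwwwwwwwwwwwwwwwwwwwwwww ............................................
283 wwwwwwwwwwwwwwwwwwwwwwwwwwwwwwwwwwww............................................
284 wwwwwwwwwwwwwwwwwwwwwwwwwwwwwwwwww w............................................
285 wwwwwwwwwwwwwwwwwwwwwwwwwwwwwwww    ............................................
286 wwwwwwwwwwwwwwwwwwwwwwwwwwwwwww   w.............................................
287 wwwwwwwwwwwwwwwwwwwwwwwwwwwww   ww..............................................
288 wwwwwwwwwwwwwwwwwwwwwwwwwww   ww................................................
289 wwwwwwwwwwwwwwwwwwwwwwwwww   w .................................................
```

Run:
```python
from h import *
t=shot("top")
P=lambda u,v,z: np.round(atz(t,[u,v],z),4)
print("bare end",P(242.5,199.5,.06),"tag outer",P(189.3,198.5,.072),P(189.3,198.5,.06),"tag inner",P(193.2,198.5,.074))
print("base L",P(199.6,206,.012),P(200.6,190,.012),"R",P(242,206,.012),P(241.6,190,.012))
print("red L/R",P(202.6,206,.062),P(207,206,.062),P(202.5,191.5,.062),P(207,191.5,.062)," bare",P(225.5,206,.062),P(229,206,.062),P(225.6,192,.062),P(229.6,192,.062))
```

```text
bare end [0.4927 0.1532 0.06  ] tag outer [0.4903 0.311  0.072 ] [0.4912 0.3153 0.06  ] tag inner [0.4905 0.2986 0.074 ]
base L [0.4719 0.2986 0.012 ] [0.5229 0.298  0.012 ] R [0.4757 0.1641 0.012 ] [0.5265 0.1675 0.012 ]
red L/R [0.4694 0.273  0.062 ] [0.4698 0.2596 0.062 ] [0.5135 0.2755 0.062 ] [0.5139 0.2618 0.062 ]  bare [0.4714 0.2035 0.062 ] [0.4717 0.1929 0.062 ] [0.514  0.2051 0.062 ] [0.5143 0.1929 0.062 ]
```

The drier lies centred in the saddles to within about 1 mm, with its tag at the red end. Now I return to the bar to close the bin.

```bash
python3 -m inch '[[1,-5,1,-10],[2,-10.5,1.5,-20],[3,-16,1.5,-30],[4,-21.5,1.5,-40],[5,-27,1.5,-50],[6,-32.5,1.5,-60],[7,-38,1.5,-70],[7.5,-43.5,1.5,-80]]' 5 30; python3 -m inch '[[0.2,-5,0,-6],[0.4,-9,0,-12],[0.4,-11,-2,-12],[0.4,-11,-5,-12],[0.4,-11,-7,-12],[0.4,-11,-8,-12],[0.4,-11,-8,-12],[0.4,-11,-8,-12]]'
```

```text
time: 26.6
ee_pos: [0.4022, -0.1311, 0.2207]
tcp_rot: [180.0, -0.0, 100.7]
wrist_force: [0.4, -0.4, 0.4]
opening: 0.0502
grasp_force: 0.0
time: 27.6
ee_pos: [0.4065, -0.2391, 0.1418]
tcp_rot: [179.9, 0.0, 89.1]
wrist_force: [-0.0, 1.3, 0.2]
opening: 0.0495
grasp_force: 0.0
```

```bash
python3 -m inch '[[-0.2,0,-0.6,0],[-0.2,0,-1.2,0],[-0.2,0,-1.2,0],[-0.2,0,-1.2,0],[-0.2,0,-1.2,0],[-0.2,0,-1.2,0],[-0.2,0,-1.2,0],[-0.2,0,-1.2,0]]'; python3 -m inch '[[0,0,0,0],[0,0,0,0],[0,0,0,0],[0,0,0,0],[0,0,0,0],[0,0,0,0],[0,0,0,0],[0,0,0,0]]' 0 30
```

```text
time: 28.6
ee_pos: [0.4041, -0.2389, 0.1288]
tcp_rot: [180.0, 0.0, 89.1]
wrist_force: [-0.5, 0.9, -0.3]
opening: 0.05
grasp_force: 0.0
time: 29.6
ee_pos: [0.4046, -0.2389, 0.1289]
tcp_rot: [179.9, -0.0, 89.1]
wrist_force: [5.4, 0.5, -2.7]
opening: 0.0087
grasp_force: 29.2
```

```bash
python3 -m inch '[[0.56,0,0.38,0],[1.14,-0.02,0.72,0],[2.35,-0.03,1.32,0],[3.61,-0.05,1.81,0],[4.91,-0.07,2.16,0],[6.24,-0.09,2.38,0],[7.2,-0.1,2.46,0],[7.6,-0.1,2.47,0]]'; python3 -m inch '[[0.15,0,0,0],[0.3,0,0,0],[0.45,0,0,0],[0.45,0,0,0],[0.45,0,0,0],[0.45,0,0,0],[0.45,0,0,0],[0.45,0,0,0]]'
```

```text
time: 30.6
ee_pos: [0.4807, -0.2402, 0.1539]
tcp_rot: [180.0, 0.0, 89.1]
wrist_force: [-12.7, -2.9, 6.9]
opening: 0.0088
grasp_force: 31.5
time: 31.6
ee_pos: [0.4808, -0.2402, 0.1539]
tcp_rot: [-179.6, 0.0, 89.0]
wrist_force: [-24.9, -2.2, 12.9]
opening: 0.0086
grasp_force: 32.3
```

At its stop at 0.4808 (it started at 0.4804). I'll unload, release evenly, rise clear and check.

```bash
python3 -m inch '[[-0.2,0,0,0],[-0.3,0,0,0],[-0.3,0,0,0],[-0.3,0,0,0],[-0.3,0,0,0],[-0.3,0,0,0],[-0.3,0,0,0],[-0.3,0,0,0]]' 4 20; python3 -m inch '[[0,0,1.5,0],[0,0,4,0],[0,0,7,0],[0,1,9,0],[-3,5,9,0],[-7,9,9,0],[-11,13,9,0],[-14,17,9,0]]'
python3 - <<'E'
from h import *
t=shot("top"); s=shot("scene")
for th,z in [("bin_bar",.165),("drier_mid",.06),("drier_tag",.06),("flux_tin",0),("tape_measure",0),("pliers",0),("tape_roll_1",0),("tube_cutter",0)]:
    r=bot.landmark_of(th,t); print(th,r and (np.round(r[0]["point"],1),round(r[0]["score"],2),np.round(atz(t,r[0]["point"],z),3)))
h=cv2.cvtColor(t["img"],cv2.COLOR_RGB2HSV).astype(int)
for r in range(164,216): print(r,"".join("B" if (100<h[r,x,0]<130 and h[r,x,1]>120) else "w" if h[r,x,1]<40 and h[r,x,2]>150 else "g" if h[r,x,1]<60 else "." for x in range(330,430)))
E
```

```text
time: 32.6
ee_pos: [0.4816, -0.2399, 0.1535]
tcp_rot: [-180.0, -0.0, 89.1]
wrist_force: [0.3, -0.5, 0.6]
opening: 0.0401
grasp_force: 0.0
time: 33.6
ee_pos: [0.3401, -0.069, 0.2448]
tcp_rot: [179.9, 0.0, 89.0]
wrist_force: [0.7, -0.7, 0.4]
opening: 0.0402
grasp_force: 0.0
bin_bar (array([375.9, 204.5]), 0.59, array([ 0.481, -0.235,  0.165]))
drier_mid (array([214.9, 198.6]), 0.76, array([0.493, 0.237, 0.06 ]))
drier_tag (array([189.5, 199.2]), 0.62, array([0.489, 0.315, 0.06 ]))
flux_tin (array([293.1, 156.1]), 0.53, array([0.642, 0.008, 0.   ]))
tape_measure (array([285.3, 177.3]), 0.66, array([0.573, 0.031, 0.   ]))
pliers (array([402.2, 254. ]), 0.7, array([ 0.339, -0.346,  0.   ]))
tape_roll_1 []
tube_cutter (array([188.5, 246.1]), 0.71, array([0.344, 0.331, 0.   ]))
164 ....gggwwwwwwwwwwwwwwwwwwwwwwwgwwwggwwwggggggggwgggggggggggggggggggggggggggggggggggggggggggggggg....
165 ....gggggggwwwwwwwwwwwwwwwwwwwwwwwwwwwwwwwwwwwwwwwwwwwwwgwwwwggggggggggggggggggggggggggggggggggg....
166 ....gggggg.........g.ggggggggggggwggwwwwwwwwwwwwwwwwwwwwwwwwwwggwggggggwgggggggggggggggggggggggg....
167
[... 4441 characters left out ...]
gggggggggggggggggggggggggggg..BBBBBBBBBBBBBBBBBBBB.ggg................
210 ..ggggggggggggggggggggggggggggggggggggggggggggggggggggggggggggggggggg........ggggggg................
211 ..gggggggggggggggggggggggggggggggggggggggggggggggggggggggggggggggggggggggggggggggggg................
212 ...ggggggggggggggggggggggggggggggggggggggggggggggggggggggggggggggggggggggggggggggggg................
213 ......................gggggggggggggggggggggggggggggggggggggggggggggggggggggggggggggg................
214 ............................................ggggggggggggggggggggggggggggggggggggggg.................
215 ..................................................................ggggggggggggg.....................
```

```bash
python3 -c "
from workcell import bot
print(bot.job_done())"
```

```text
the job is handed in; nothing more can be done
None
```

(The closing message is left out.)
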